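# Change over the sensor trays of two soak boxes

### The arm

A 7-joint arm with a two-finger parallel gripper is mounted at the origin on the work surface. World frame = base frame: x ahead of the robot, y to its left, z up, the work surface at z = 0. Lengths are in m, angles in rad, forces in N, time in s.
With the tool pointing down it reaches from about 0.425 to 1.025 m from the base axis. Payload 3.6 kg.
Tool frame: the origin (TCP) lies midway between the tips of the shut fingers; the grasp point (between the pads) lies ctrl.hold_point_z behind it (ctrl.hold_point_z is the distance from the TCP to the grasp point, in m); z points along the fingers, y is the line along which they close (so a half turn about z gives the same grasp; the last joint's range is limited). The gripper opens to 85 mm and grips with 20 to 120 N. Pads are 22 mm wide; open, the fingers measure 114 mm over their backs; the gripper's body (76 mm by 85 mm) begins 54 mm behind the grasp point. The pads swing forward as they close: fully open they stand 13 mm farther back than shut.
Start: joints at [-1.359, 0.591, 0.048, 1.609, -0.033, 0.943, -0.034], TCP at [0.218, 0.692, 0.231] pointing down, gripper open.
Joint ranges: [-2.69, 2.69], [-0.47, 2.24], [-1.27, 1.36], [0.19, 2.51], [-1.53, 4.68], [0.08, 2.07], [-3.09, 3.09]. Speed limits (rad/s): [2.57, 2.57, 3.14, 3.14, 3.14, 3.14, 3.14].

### API

Orientations are given as a unit quaternion [w, x, y, z].
In Python, from station import monitor, camera, get_calibration, hand_in, ctrl gives the robot as it stands. The module is installed in compiled form; this text tells all that it offers.
- The arm moves only by the shell command python3 -m crank 'ROWS' [FORCE]. ROWS is a JSON object of lists of equal length, an entry for each row: "angular": the turn, a rotation vector about the tool's x, y, z in degrees, a list of three; "xyz": the shift along the tool's x, y, z in cm, a list of three; "claw": the closure, from 0 (fully open) to 1 (shut). A call has 1 to 12 rows; each row is the pose to reach, as a shift and turn from the pose commanded when the call began, along the tool's axes at that moment; what a row does not reach only later rows make up. A row lasts 1/10 s, in which the tool goes at most 50 mm and 8.59 degrees, less where a joint would pass 70% of its speed; a pose out of reach is approached as far as the arm can. A call with a gripper value outside its range is refused whole. The fingers move at their own pace and stop on an object; FORCE is the grip in N (left out, the last holds). Time passes only in rows, so rows that repeat a pose let the fingers close. It gives the time, the measured TCP pose, the force, the opening and the grip force at its end, in the units of the state.
- monitor.get_obs(): the state, without advancing time (a new reading comes with each control period).
- camera(name): name is "scene" or "top" or "wrist"; returns the picture (420x560x3 uint8, red, green, blue); there is no depth.
- get_calibration(name): a dict with "vertical_fov" (degrees; the focal length in pixels is half the picture's height over the tangent of half this angle, whatever the lens; pixels are square), "cx", "cy" (the principal point, pixels), "world_to_cam" (4x4, takes a point from world to camera coordinates). Camera axes: x right, y down, z forward; pixel columns grow to the right and rows downward; lengths in m; the calibration is good to about 2 mm. A picture is of the moment at which its call begins: read the wrist's pose just before it. get_calibration takes no time and is no camera call; for the wrist camera it gives the pose at the moment of the call.
- hand_in(): hands the job in; it is judged then, once.
The state is a dict: "time": time; "q": joint angles; "dq": joint speeds; "joint_torque": joint torques, N m; "tool_pos": TCP position; "tool_rot": TCP orientation; "ft_force": force on the tool from outside, world axes, zero at the start; "wrist_torque": the same for the moment, N m; "gripper_width": finger opening in m; "grasp_force": force on a finger pad.
Only numpy, scipy, OpenCV 4.12 (cv2) and the standard library are available. Lean on these libraries where they do the work, as an engineer would, in place of code of your own. Each camera call takes 0.05 s, during which the arm holds its last target. There are 200 camera calls.

### The job

First push the tray with the green lip fully home into its soak box; then hook a fingertip behind the lip of the orange tray and draw that tray all the way out to its stop. Nothing is to be gripped or lifted: do not pinch the lips, let the blue sensors ride along lying in their trays, and leave everything else on the bench where it stands. Finish with the hand clear of everything.

Things in the scene. Friction and masses are not known exactly. Their poses are not given: they have to be found in the camera images.
- green_box: fixed low grey sheet-metal soak box with the green stripe on its top along the front edge, 200 deep x 160 wide x 85 high mm, open at the front. Origin: centre of its underside, on the table. Its -x axis points out of the open front, roughly to the robot, along the tray's rail; z up. It does not move.
- green_tray (a joint): how far (m) the aluminium tray with the green lip is out of its box: 0 = fully home at its inner stop, 0.110 = fully out at its outer stop. It starts pulled out by 70 to 105 mm. About 2.5 N of friction holds it where it is left; no spring or latch, hard stops. Even when home, the lip stands 60 mm (clear gap) in front of the box, so a fingertip fits behind it.
- green_lip (a point): middle of the top edge of the green tray's upright front lip, 62 mm above the table, moving with the tray. Lip: 120 mm long along the point's y, 11 mm thick (6 mm to -x, 5 mm to +x of this point). -x is the way out. Behind it (+x) is an empty finger well open upwards, 57 mm long, its floor 20 mm above the table; a bar 35 mm above the table closes its rear.
- green_pocket (a point): centre of the floor of the green tray's sensor pocket (moves with the tray), 20 mm above the table, 125 mm behind the lip point; the pocket is 114 mm (x) by 102 mm (y) inside with walls 15 mm high. Axes as for the lip.
- orange_box: fixed low grey sheet-metal soak box with the orange stripe on its top along the front edge, 200 deep x 160 wide x 85 high mm, open at the front. Origin: centre of its underside, on the table. Its -x axis points out of the open front, roughly to the robot, along the tray's rail; z up. It does not move.
- orange_tray (a joint): how far (m) the aluminium tray with the orange lip is out of its box: 0 = fully home at its inner stop, 0.110 = fully out at its outer stop. It starts home or out by up to 25 mm. About 2.5 N of friction holds it where it is left; no spring or latch, hard stops. Even when home, the lip stands 60 mm (clear gap) in front of the box, so a fingertip fits behind it.
- orange_lip (a point): middle of the top edge of the orange tray's upright front lip, 62 mm above the table, moving with the tray. Lip: 120 mm long along the point's y, 11 mm thick (6 mm to -x, 5 mm to +x of this point). -x is the way out. Behind it (+x) is an empty finger well open upwards, 57 mm long, its floor 20 mm above the table; a bar 35 mm above the table closes its rear.
- orange_pocket (a point): centre of the floor of the orange tray's sensor pocket (moves with the tray), 20 mm above the table, 125 mm behind the lip point; the pocket is 114 mm (x) by 102 mm (y) inside with walls 15 mm high. Axes as for the lip.
- sensor_a: loose blue sensor module, 48 x 28 x 18 mm, lying in the pocket of the green tray and riding along with it. Origin: centre of its underside; z up.
- sensor_b: loose blue sensor module, 48 x 28 x 18 mm, lying in the pocket of the green tray and riding along with it. Origin: centre of its underside; z up.
- sensor_c: loose blue sensor module, 48 x 28 x 18 mm, lying in the pocket of the orange tray and riding along with it. Origin: centre of its underside; z up.
- sensor_d: bystander: loose blue sensor module, 48 x 28 x 18 mm, lying on the table between the robot and the boxes. Origin: centre of its underside.
- spool: bystander: standing spool of copper wire with white flanges, 64 mm diameter, 50 mm high. Origin: centre of its underside.
- mug: bystander: white mug, 80 mm diameter, 95 mm high, handle at its +y side. Origin: centre of its underside.
- tape: bystander: yellow roll of tape lying flat, 90 mm diameter, 24 mm high. Origin: centre of its underside.
- screwdriver: bystander: screwdriver lying on the table, about 200 mm long, along its x axis. Origin: on the table below it.
- jar: bystander: closed jar, 60 mm diameter, 85 mm high. Origin: centre of its underside.
Mind the look-alikes: they are no part of the job. What is shaped like the sensor_b but pink or red is not meant.

How it is judged:
On the way, in this order (a step that is already met when the one before it is completed fails the run):
1. the green tray is fully home (value of joint green_tray below 0.005 m), for 0.2 s.
2. the fingers pull on the inner face of the orange lip while that tray comes out (contact force between the fingers and orange_tray_c6 above 0.5 N and value of joint orange_tray above 0.035 m).
3. the orange tray is all the way out (value of joint orange_tray above 0.105 m), for 0.2 s.
At the end, for the whole second after the job is handed in: the green tray within 5 mm of its home stop, the orange tray within 5 mm of its outer stop, all three sensors at rest lying flat (within 0.2 rad) on the pocket floors of their own trays (value of joint green_tray below 0.005 m and value of joint orange_tray above 0.105 m and z of sensor_a in the frame of green_pocket between -0.005 and 0.008 m and horizontal distance between each of sensor_a, sensor_b and green_pocket below 0.07 m and angle between each of sensor_a, sensor_b, sensor_c's own z axis and vertical below 0.2 rad and linear speed of each of sensor_a, sensor_b, sensor_c below 0.02 m/s and z of sensor_b in the frame of green_pocket between -0.005 and 0.008 m and z of sensor_c in the frame of orange_pocket between -0.005 and 0.008 m and horizontal distance between sensor_c and orange_pocket below 0.07 m); the robot touches nothing.
It fails at once if the orange tray was drawn out before the green one was home (value of joint orange_tray above 0.05 m and value of joint green_tray above 0.02 m).
It fails at once if a lip was pinched: fingers pressed on both of its faces at once ((contact force between the fingers and green_tray_c5 above 2 N and contact force between the fingers and green_tray_c6 above 2 N) or (contact force between the fingers and orange_tray_c5 above 2 N and contact force between the fingers and orange_tray_c6 above 2 N)).
It fails at once if a sensor was lifted, tipped or thrown out of its tray (z of any of sensor_a, sensor_b in the frame of green_pocket above 0.012 m or angle between any of sensor_a, sensor_b, sensor_c's own z axis and vertical above 0.5 rad or z of sensor_c in the frame of orange_pocket above 0.012 m).
It fails at once if something else on the bench was moved by more than 25 mm (distance of any of sensor_d, spool, mug, tape, screwdriver, jar from where it was at the start of the episode above 0.025 m).
It also fails if it takes over 51 s, if anything falls off the work surface, if the arm or the gripper's body presses on something with over 40 N, if the wrist force passes 120 N, or if a joint passes its speed limit or range.

## Working session

There is one attempt and no reset: what is moved stays moved. The work goes in short steps, Python scripts to look and compute and a shell command to move; the robot and the scene stay as the last step left them, time stands still between calls to the robot, and variables do not carry over. Pictures are saved under pics/ and viewed, at most 10 in all, crops included, and the job is handed in when it is done.

```bash
mkdir -p pics; python3 - <<'E'
from station import *
import cv2
for n in("scene","top"):
    c=get_calibration(n);print(n,c)
    cv2.imwrite(f"pics/{n}0.png",camera(n)[:,:,::-1])
o=monitor.get_obs();print(o, ctrl.hold_point_z)
E
```

```text
scene {'vertical_fov': 54.04192861978762, 'cx': 277.91314121962614, 'cy': 206.07436784381963, 'world_to_cam': array([[-0.74274001,  0.66935753, -0.01725619,  0.40646568],
       [ 0.54539017,  0.58982915, -0.59552593, -0.25508315],
       [-0.38844157, -0.45173229, -0.80315072,  1.3001346 ],
       [ 0.        ,  0.        ,  0.        ,  1.        ]])}
top {'vertical_fov': 42.185402921724794, 'cx': 281.9843167122416, 'cy': 205.26173306203333, 'world_to_cam': array([[-0.02874802, -0.99949034, -0.01387823,  0.02537018],
       [-0.99634132,  0.02976981, -0.08011076,  0.55220729],
       [ 0.08048308,  0.01152443, -0.99668935,  1.5898013 ],
       [ 0.        ,  0.        ,  0.        ,  1.        ]])}
{'time': 0.1, 'q': array([-1.35947932,  0.59205359,  0.04832534,  1.60972712, -0.03328871,
        0.9426783 , -0.03369949]), 'dq': array([ 0.00122013, -0.00016402,  0.00030886, -0.00138359,  0.00154154,
        0.00219235, -0.00020333]), 'joint_torque': array([ 4.78812552e-03, -5.49993932e+01,  1.55298550e+00, -1.98824573e+01,
        9.62717371e-03,  3.75369171e-03, -6.16843776e-08]), 'tool_pos': array([0.21736551, 0.69085301, 0.23022449]), 'tool_rot': array([-8.79286841e-05,  1.51784930e-01,  9.88413007e-01, -1.02697750e-03]), 'ft_force': array([ 0.6743893 , -0.56775761,  0.05472866]), 'wrist_torque': array([ 0.00449598,  0.02204132, -0.00503001]), 'grasp_force': 0.0, 'gripper_width': 0.08537175966672673} 0.0187
```

View pics/top0.png

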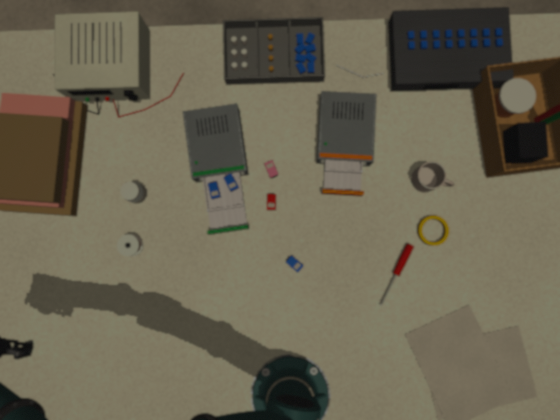

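View pics/scene0.png

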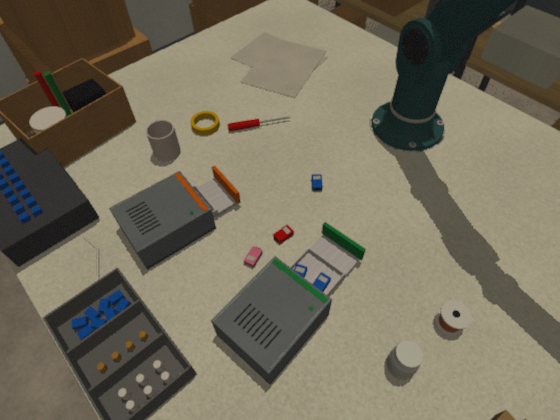

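The top view shows the green lip at about (228,229) with its stripe at (219,172), and the orange lip at (342,192) with its stripe at (346,157). Two sensors lie in the green tray; the orange pocket is hidden under its box. Next I'll measure by colour.

```bash
cat > h.py <<'E'
from station import *
import numpy as np, cv2
def ray(n,uv,z,c=None):
    c=c or get_calibration(n);T=c["world_to_cam"];f=210/np.tan(np.radians(c["vertical_fov"]/2))
    R,t=T[:3,:3],T[:3,3];o=-R.T@t;d=R.T@np.array([(uv[0]-c["cx"])/f,(uv[1]-c["cy"])/f,1]);return (o+d*(z-o[2])/d[2])
def mask(im,col):
    h=cv2.cvtColor(im,cv2.COLOR_RGB2HSV)
    lo,hi=((50,120,50),(80,255,255)) if col=="green" else ((6,150,90),(17,255,255))
    return cv2.inRange(h,lo,hi)
E
python3 - <<'E'
from h import *
for n in("top","scene"):
    im=cv2.imread(f"pics/{n}0.png")[:,:,::-1].copy()
    for col in("green","orange"):
        k,l,s,c=cv2.connectedComponentsWithStats(mask(im,col))
        for i in range(1,k):
            if s[i,4]<25: continue
            ys,xs=np.where(l==i)
            (cx,cy),wh,a=r=cv2.minAreaRect(np.c_[xs,ys].astype(np.float32))
            b=cv2.boxPoints(r)
            print(n,col,s[i],np.round(c[i],1))
            for z in(.062,.085): print("  z",z,ray(n,c[i],z).round(4)[:2],[list(ray(n,p,z).round(3)[:2]) for p in b])
E
```

```text
top green [194 166  49  10 150] [217.8 170.3]
  z 0.062 [0.6569 0.1924] [[np.float64(0.654), np.float64(0.263)], [np.float64(0.67), np.float64(0.122)], [np.float64(0.66), np.float64(0.121)], [np.float64(0.645), np.float64(0.262)]]
  z 0.085 [0.6535 0.1894] [[np.float64(0.65), np.float64(0.259)], [np.float64(0.666), np.float64(0.12)], [np.float64(0.657), np.float64(0.119)], [np.float64(0.641), np.float64(0.258)]]
top green [209 226  39   7  90] [228.  228.9]
  z 0.062 [0.4859 0.1663] [[np.float64(0.483), np.float64(0.222)], [np.float64(0.495), np.float64(0.112)], [np.float64(0.489), np.float64(0.111)], [np.float64(0.476), np.float64(0.221)]]
  z 0.085 [0.485  0.1638] [[np.float64(0.482), np.float64(0.218)], [np.float64(0.494), np.float64(0.11)], [np.float64(0.488), np.float64(0.109)], [np.float64(0.476), np.float64(0.218)]]
top orange [521  74  24  40 305] [537.   92.2]
  z 0.062 [ 0.8581 -0.7447] [[np.float64(0.908), np.float64(-0.701)], [np.float64(0.925), np.float64(-0.746)], [np.float64(0.811), np.float64(-0.784)], [np.float64(0.794), np.float64(-0.74)]]
  z 0.085 [ 0.8517 -0.7339
[... 5043 characters left out ...]
loat64(0.586), np.float64(-0.108)], [np.float64(0.599), np.float64(-0.105)]]
  z 0.085 [ 0.5963 -0.1485] [[np.float64(0.6), np.float64(-0.206)], [np.float64(0.586), np.float64(-0.209)], [np.float64(0.596), np.float64(-0.092)], [np.float64(0.609), np.float64(-0.09)]]
scene orange [175 173  33  38 227] [191.1 191.7]
  z 0.062 [ 0.6763 -0.1939] [[np.float64(0.676), np.float64(-0.274)], [np.float64(0.662), np.float64(-0.276)], [np.float64(0.676), np.float64(-0.122)], [np.float64(0.689), np.float64(-0.121)]]
  z 0.085 [ 0.6837 -0.1758] [[np.float64(0.683), np.float64(-0.253)], [np.float64(0.67), np.float64(-0.256)], [np.float64(0.684), np.float64(-0.106)], [np.float64(0.696), np.float64(-0.104)]]
```

```bash
python3 -m crank '{"xyz":[[-3,-3.5,0],[-37.6,-43.8,0],[-37.6,-43.8,0],[-37.6,-43.8,0],[-37.6,-43.8,0],[-37.6,-43.8,0],[-37.6,-43.8,0],[-37.6,-43.8,0],[-37.6,-43.8,0],[-37.6,-43.8,0],[-37.6,-43.8,0],[-37.6,-43.8,0]],"angular":[[0,0,-5],[0,0,-25],[0,0,-25],[0,0,-25],[0,0,-25],[0,0,-25],[0,0,-25],[0,0,-25],[0,0,-25],[0,0,-25],[0,0,-25],[0,0,-25]],"claw":[1,1,1,1,1,1,1,1,1,1,1,1]}' 20
python3 -m crank '{"xyz":[[0,0,0]],"angular":[[0,0,0]],"claw":[1]}'
cat >> h.py <<'E'
def to_tool(p):
    from scipy.spatial.transform import Rotation as Ro
    o=monitor.get_obs();q=o["tool_rot"];R=Ro.from_quat([q[1],q[2],q[3],q[0]])
    return (R.inv().apply(np.array(p)-o["tool_pos"])*100).round(2), R.as_matrix()[:,0].round(3)
E
python3 -c "
from h import *
print(to_tool([.445,.161,.035]),monitor.get_obs()['tool_pos'])"
```

```text
time: 1.3
tool_pos: [0.4455, 0.1567, 0.2312]
tool_rot: [-0.0, -0.063, 0.998, -0.001]
ft_force: [-0.1, -0.3, -0.2]
gripper_width: -0.0
grasp_force: 0.0
time: 1.4
tool_pos: [0.4462, 0.1554, 0.2312]
tool_rot: [0.0, -0.061, 0.998, -0.001]
ft_force: [0.0, -0.3, 0.6]
gripper_width: -0.0001
grasp_force: 0.0
(array([ 0.05,  0.62, 19.61]), array([-0.993, -0.122,  0.   ])) [0.446205   0.15536291 0.23115361]
```

```bash
python3 -m crank '{"xyz":[[0,0.3,4],[0,0.6,8],[0,0.6,12],[0,0.6,15.5],[0,0.6,18],[0,0.6,19.5],[0,0.6,19.5],[0,0.6,19.5]],"angular":[[0,0,0],[0,0,0],[0,0,0],[0,0,0],[0,0,0],[0,0,0],[0,0,0],[0,0,0]],"claw":[1,1,1,1,1,1,1,1]}'
python3 -m crank '{"xyz":[[-1,0,0],[-2,0,0],[-3,0,0],[-4,0,0],[-5,0,0],[-6,0,0],[-7,0,0],[-8,0,0],[-9,0,0],[-10,0,0],[-10,0,0]],"angular":[[0,0,0],[0,0,0],[0,0,0],[0,0,0],[0,0,0],[0,0,0],[0,0,0],[0,0,0],[0,0,0],[0,0,0],[0,0,0]],"claw":[1,1,1,1,1,1,1,1,1,1,1]}'
```

```text
time: 2.2
tool_pos: [0.4437, 0.1677, 0.0363]
tool_rot: [-0.0, -0.066, 0.998, 0.0]
ft_force: [0.1, -1.0, 0.2]
gripper_width: 0.0004
grasp_force: 0.0
time: 3.3
tool_pos: [0.5464, 0.1805, 0.0364]
tool_rot: [0.002, -0.065, 0.998, 0.001]
ft_force: [-0.1, -0.2, -0.5]
gripper_width: -0.0
grasp_force: 0.0
```

```bash
python3 -c "
from h import *
im=np.hstack([camera('top')[60:280,150:400],camera('wrist')[::2,::2]][:1]);cv2.imwrite('pics/t1.png',cv2.resize(im,None,fx=3,fy=3)[:600,:,::-1])"
```

```text
(no output)
```

View pics/t1.png

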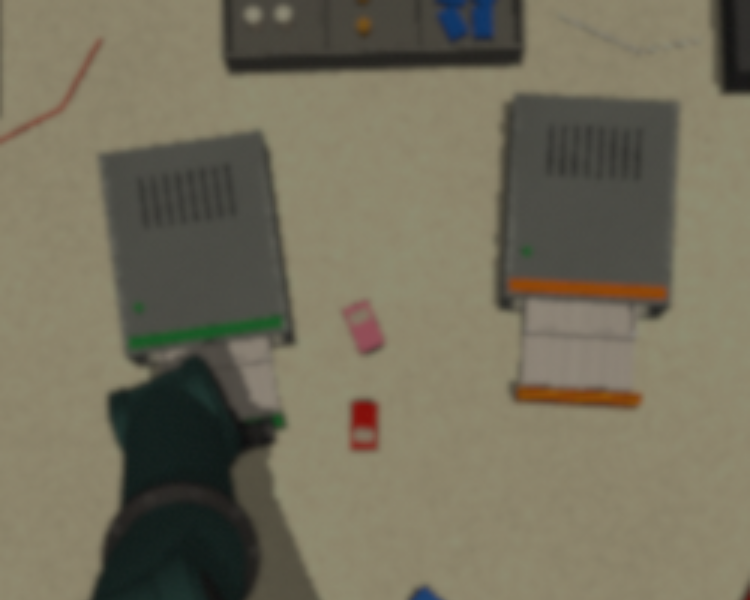

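The green tray is mostly in: the visible end of its lip is at crop (280,420), and the hand hides the rest. I'll keep pushing up to the stop.

```bash
python3 -m crank '{"xyz":[[-0.5,0,0],[-1,0,0],[-1.5,0,0],[-1.8,0,0]],"angular":[[0,0,0],[0,0,0],[0,0,0],[0,0,0]],"claw":[1,1,1,1]}'
python3 -m crank '{"xyz":[[-0.4,0,0],[-0.8,0,0],[-0.8,0,0]],"angular":[[0,0,0],[0,0,0],[0,0,0]],"claw":[1,1,1]}'
```

```text
time: 3.8
tool_pos: [0.5592, 0.1825, 0.0361]
tool_rot: [-0.002, -0.066, 0.998, -0.0]
ft_force: [-8.9, 1.1, 5.7]
gripper_width: 0.0001
grasp_force: 4.3
time: 4.1
tool_pos: [0.559, 0.1819, 0.0351]
tool_rot: [-0.01, -0.066, 0.998, -0.002]
ft_force: [-15.1, -0.8, 9.9]
gripper_width: -0.0002
grasp_force: 7.8
```

It hit the stop: motion ended and the force rose to 15 N. Now I'll back off, go up, and check the result along with the orange pose.

```bash
python3 -m crank '{"xyz":[[1,0,0],[3,0,0],[5,0,0],[5,0,0],[5,0,-5],[5,0,-10],[5,0,-15],[5,10,-18],[5,10,-18],[5,10,-18]],"angular":[[0,0,0],[0,0,0],[0,0,0],[0,0,0],[0,0,0],[0,0,0],[0,0,0],[0,0,0],[0,0,0],[0,0,0]],"claw":[1,1,1,1,1,1,1,1,1,1]}'
python3 - <<'E'
from h import *
for n in("top","scene"):
    im=camera(n);cv2.imwrite(f"pics/{n}2.png",im[:,:,::-1])
    for col in("green","orange"):
        k,l,s,c=cv2.connectedComponentsWithStats(mask(im,col))
        for i in range(1,k):
            p=[ray(n,c[i],z)[:2].round(4) for z in(.055,.062,.085)]
            if s[i,4]>50 and abs(p[0][1])<.3: print(n,col,s[i],*p)
print(to_tool([.584+.033,-.168,.2]))
E
```

```text
time: 5.1
tool_pos: [0.5084, 0.2863, 0.2201]
tool_rot: [0.005, -0.07, 0.997, 0.005]
ft_force: [-0.0, 0.4, -0.3]
gripper_width: -0.0001
grasp_force: 0.0
top green [194 166  49  10 151] [0.6579 0.194 ] [0.6569 0.1931] [0.6535 0.1901]
top green [204 195  39   8 118] [0.5755 0.1804] [0.5748 0.1796] [0.5726 0.1768]
top orange [320 153  52   7 217] [ 0.689  -0.1805] [ 0.6878 -0.1797] [ 0.6839 -0.1772]
top orange [322 189  41   6 175] [ 0.5843 -0.1657] [ 0.5836 -0.165 ] [ 0.5812 -0.1627]
scene green [300 247  42  38 499] [0.5813 0.1846] [0.5844 0.1869] [0.5943 0.1945]
scene green [273 259  55  44 311] [0.641  0.1797] [0.6435 0.182 ] [0.6518 0.1898]
scene orange [212 166  28  37 176] [ 0.5859 -0.1604] [ 0.5889 -0.1552] [ 0.5987 -0.1382]
scene orange [175 173  33  38 226] [ 0.6741 -0.1993] [ 0.6764 -0.1937] [ 0.6838 -0.1756]
(array([ -4.76, -45.78,   1.67]), array([-0.991, -0.135, -0.005]))
```

View pics/top2.png

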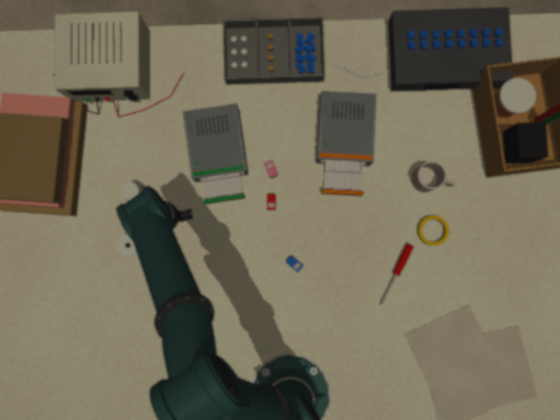

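The green tray is home: its lip is at (224,198), 79 mm from its stripe. On orange the same distance is 101 mm, so that tray is about 22 mm out and has about 88 mm left to go. Next I move above the orange finger well.

```bash
python3 -m crank '{"xyz":[[-0.3,-3,0],[-4.8,-45.8,0],[-4.8,-45.8,0],[-4.8,-45.8,0],[-4.8,-45.8,0],[-4.8,-45.8,0],[-4.8,-45.8,0],[-4.8,-45.8,0],[-4.8,-45.8,0],[-4.8,-45.8,0],[-4.8,-45.8,0],[-4.8,-45.8,0]],"angular":[[0,0,2],[0,0,14],[0,0,14],[0,0,14],[0,0,14],[0,0,14],[0,0,14],[0,0,14],[0,0,14],[0,0,14],[0,0,14],[0,0,14]],"claw":[1,1,1,1,1,1,1,1,1,1,1,1]}'
python3 -m crank '{"xyz":[[0,0,0],[0,0,0]],"angular":[[0,0,0],[0,0,0]],"claw":[1,1]}'
python3 -c "
from h import *
print(to_tool([.617,-.169,.034]))"
```

```text
time: 6.4
tool_pos: [0.6129, -0.175, 0.2156]
tool_rot: [-0.001, 0.059, 0.998, -0.001]
ft_force: [-0.7, 1.0, -0.5]
gripper_width: 0.0002
grasp_force: 0.0
time: 6.6
tool_pos: [0.6137, -0.1702, 0.216]
tool_rot: [-0.0, 0.055, 0.998, 0.0]
ft_force: [-0.6, 0.6, -0.2]
gripper_width: -0.0002
grasp_force: 0.0
(array([-0.33,  0.14, 18.2 ]), array([-0.994,  0.11 ,  0.001]))
```

```bash
python3 -m crank '{"xyz":[[-0.2,0,4],[-0.2,0,8],[-0.2,0,12],[-0.2,0,14.5],[-0.2,0,16.5],[-0.2,0,18],[-0.2,0,18],[-0.2,0,18]],"angular":[[0,0,0],[0,0,0],[0,0,0],[0,0,0],[0,0,0],[0,0,0],[0,0,0],[0,0,0]],"claw":[1,1,1,1,1,1,1,1]}'
python3 -m crank '{"xyz":[[0.8,0,0],[1.6,0,0],[2.4,0,0],[3.2,0,0],[4,0,0],[4.8,0,0],[5.6,0,0],[6.4,0,0],[7.2,0,0],[8,0,0],[8.8,0,0],[8.8,0,0]],"angular":[[0,0,0],[0,0,0],[0,0,0],[0,0,0],[0,0,0],[0,0,0],[0,0,0],[0,0,0],[0,0,0],[0,0,0],[0,0,0],[0,0,0]],"claw":[1,1,1,1,1,1,1,1,1,1,1,1]}'
python3 -m crank '{"xyz":[[0.5,0,0],[1,0,0],[1.4,0,0],[1.4,0,0]],"angular":[[0,0,0],[0,0,0],[0,0,0],[0,0,0]],"claw":[1,1,1,1]}'
```

```text
time: 7.4
tool_pos: [0.6164, -0.1715, 0.0367]
tool_rot: [0.0, 0.056, 0.998, 0.0]
ft_force: [0.7, -0.3, 0.3]
gripper_width: 0.0002
grasp_force: 0.0
time: 8.6
tool_pos: [0.5252, -0.1614, 0.0359]
tool_rot: [-0.003, 0.057, 0.998, 0.001]
ft_force: [-0.3, 0.9, 0.2]
gripper_width: -0.0003
grasp_force: 0.0
time: 9.0
tool_pos: [0.5142, -0.1601, 0.0362]
tool_rot: [-0.0, 0.056, 0.998, 0.0]
ft_force: [2.4, -0.4, -1.0]
gripper_width: -0.0
grasp_force: 1.1
```

```bash
python3 -m crank '{"xyz":[[0.4,0,0],[0.8,0,0],[0.8,0,0],[0.8,0,0]],"angular":[[0,0,0],[0,0,0],[0,0,0],[0,0,0]],"claw":[1,1,1,1]}'
python3 -m crank '{"xyz":[[0.5,0,0],[0.5,0,0],[0.5,0,0]],"angular":[[0,0,0],[0,0,0],[0,0,0]],"claw":[1,1,1]}'
```

```text
time: 9.4
tool_pos: [0.5143, -0.1599, 0.0371]
tool_rot: [0.007, 0.056, 0.998, -0.001]
ft_force: [11.2, 0.1, -7.5]
gripper_width: -0.0001
grasp_force: 5.6
time: 9.7
tool_pos: [0.5144, -0.1599, 0.0377]
tool_rot: [0.012, 0.055, 0.998, -0.002]
ft_force: [16.6, -0.2, -11.2]
gripper_width: -0.0003
grasp_force: 8.3
```

It's at the outer stop. Now I'll ease off into the well, rise straight up, move away and check.

```bash
python3 -m crank '{"xyz":[[-1,0,0],[-2.3,0,0],[-2.8,0,0],[-2.8,0,0],[-2.8,0,-4],[-2.8,0,-9],[-2.8,0,-14],[-2.8,0,-18],[-2.8,5,-18],[-2.8,10,-18],[-2.8,15,-18],[-2.8,15,-18]],"angular":[[0,0,0],[0,0,0],[0,0,0],[0,0,0],[0,0,0],[0,0,0],[0,0,0],[0,0,0],[0,0,0],[0,0,0],[0,0,0],[0,0,0]],"claw":[1,1,1,1,1,1,1,1,1,1,1,1]}'
python3 -m crank '{"xyz":[[0,0,0],[0,0,0],[0,0,0]],"angular":[[0,0,0],[0,0,0],[0,0,0]],"claw":[1,1,1]}'
python3 - <<'E'
from h import *
n="top";im=camera(n);cv2.imwrite("pics/t3.png",cv2.resize(im[60:280,150:400],None,fx=2.7,fy=2.7)[:,:,::-1])
for col in("green","orange"):
        k,l,s,c=cv2.connectedComponentsWithStats(mask(im,col))
        L=[ray(n,c[i],z)[:2].round(4) for i in range(1,k) for z in(.062,.085) if s[i,4]>50 and abs(ray(n,c[i],.06)[1])<.3]
        print(col,L,np.linalg.norm(L[1]-L[2]))
E
```

```text
time: 10.9
tool_pos: [0.5454, -0.0038, 0.2159]
tool_rot: [-0.001, 0.05, 0.999, 0.002]
ft_force: [-0.5, -0.5, -0.3]
gripper_width: -0.0002
grasp_force: 0.0
time: 11.2
tool_pos: [0.5455, -0.0155, 0.216]
tool_rot: [-0.001, 0.058, 0.998, -0.001]
ft_force: [0.8, 0.4, 0.2]
gripper_width: -0.0003
grasp_force: 0.0
green [array([0.6569, 0.1921]), array([0.6535, 0.1892]), array([0.575 , 0.1784]), array([0.5728, 0.1757])] 0.07923944724693631
orange [array([ 0.6878, -0.1796]), array([ 0.6839, -0.1771]), array([ 0.4968, -0.1597]), array([ 0.4957, -0.1575])] 0.18790734418856536
```

View pics/t3.png

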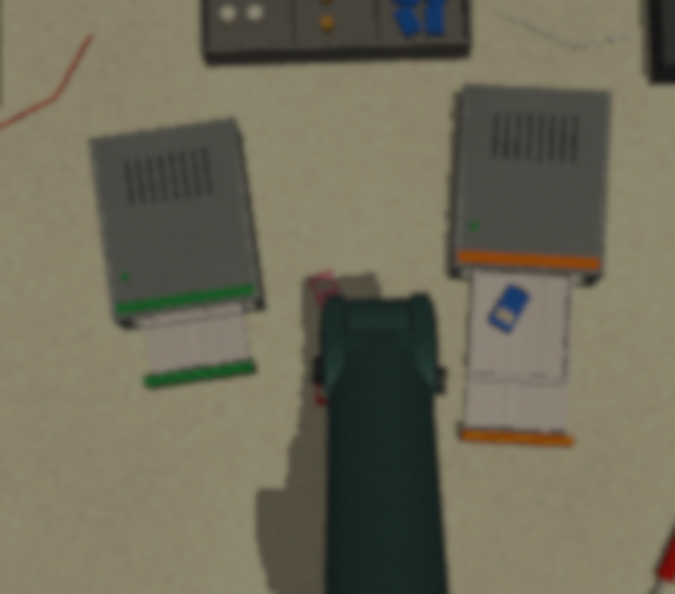

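The green tray is home (lip at crop (200,375)). The orange tray is out, with its lip at (515,438), 188 mm from the stripe against 79 mm for the home tray, so about 109 mm out. Its sensor lies flat at (508,308), and the hand is clear at 0.216 m height.

```bash
python3 -c "
from station import hand_in
print(hand_in())"
```

```text
the job is handed in; nothing more can be done
None
```

I pushed the green tray home to its stop, then drew the orange tray out to its outer stop (about 109 of 110 mm by camera), and handed the job in with the hand clear; no verdict came back, and the two sensors in the green tray were out of camera view at the end.

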